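Load the rocker level and set its click timer to seven

TASK

Load the two tall manifold blocks (not the short one) upright into the two nests of the rocker, one at each end, fully down and centred, so that its pivoting tray stays level. Then turn the timer dial clockwise to 7, the seventh click from its zero mark, without going past it. Do not disturb the short block or the loose things lying around.

Things in the scene. Friction and masses are not known exactly. Their poses are not given: they have to be found in the camera images.
- block_racked: Tall aluminium manifold block, 56 (its x) x 40 (its y) x 45 mm high, 0.25 kg, two dark ports in its top; origin at the centre of its underside, z up. It stands in one of the rack's two slots, its x along the slot. The slot's walls, 5 mm off its long sides, reach 3 mm above its top, so there it can only be gripped across its 56 mm length; the slot's ends are open.
- block_open: A second block, the same in every way, standing in the open in front of the rocker, at any yaw within about 45 degrees; origin at the centre of its underside, z up.
- block_short: Block of the same outline (56 x 40 mm) but only 22 mm high, in the rack's other slot; it is not wanted. Origin at the centre of its underside.
- rack: Fixed steel rack, 60 (its x) x 114 (its y) x 52 mm high: a 4 mm floor and three walls 48 mm long, 5 mm thick, at y = -52, 0 and 52 mm, making two slots along its x, open at both ends and on top; origin at the centre of its underside. It stands left or right of the rocker, the timer on the other side.
- board: Fixed plywood work board on legs, bridging the valves that fill the bench; its flat top, 120 mm above the bench (z = 0.12 m), reaches from x = 0.24 to 0.83 and y = -0.46 to 0.46 m and carries everything here. Origin under its middle, on the bench.
- rocker: Fixed pedestal of the rocker, base plate 130 (its x) x 150 (its y) mm, with two cheeks (at x = +-36 mm, 34 mm wide, 66 mm high) that carry the tray's pivot, which runs along its x, 55 mm above the board. Origin at the centre of its underside. It stands in the middle.
- tray (a joint): Tilt of the rocker's pivoting tray about the rocker's x axis, rad; 0 is level, + lifts the nest at +y; stops at +-0.08. A weak spring holds the empty tray level; one block alone tips it to the stop. The tray is 44 mm wide and 256 mm long (along the rocker's y).
- nest_left (a point): Centre of the floor of the nest at the +y end of the tray, 85 mm from the pivot, about 67 mm above the board; axes are the tray's and tilt with it (x across, y along, z up). A block sits with its 56 mm length along y, between two end plates 62 mm apart, 30 mm wide, 41 mm high, flared at the top; so when put in it can only be gripped across its 40 mm width, where the nest is open.
- nest_right (a point): The same for the nest at the -y end.
- timer: Fixed timer box, 110 (its x) x 120 (its y) x 55 mm high, with the dial in the middle of its top and ten scale ticks round it (the thick, longest one is zero; the fifth after it is longer); origin at the centre of its underside.
- dial (a joint): Turn of the dial, rad, clockwise from above counted positive. 0 is the stop at the zero tick; it clicks into a detent every 30 degrees (0.5236 rad), up to 9 at the other stop. Starts at one of the clicks 1 to 3. Between clicks it snaps to the nearest one when let go; a click takes about 0.08 N m.
- dial_grip (a point): On the dial's axis, at the height to grip: the middle of its bar grip, 50 mm long, 14 mm wide, whose top is 11 mm above this point and foot 14 mm below it (there a round skirt 58 mm across). Turns with the dial: its x axis runs along the bar to the pointer end, z up.
- dial_pointer (a point): Tip of the dial's pointer (white line) at the end of the bar, 25 mm from the axis, at the bar's top.
- grease_tub: Bystander, loose: grease tub, round, 66 mm across, 42 mm high; origin at the centre of its underside.
- oil_bottle: Bystander, loose: oil dropper bottle, standing, 37 mm across, 126 mm high; origin at the centre of its underside.
- spare_ring_1: Bystander, loose: ring plate, 71 mm across, 12 mm high; origin at the centre of its underside.
- paint_marker: Bystander, loose: paint marker lying along its y axis, 128 mm long, 13 mm thick; origin at the centre of its underside.
- t_bolt_1: Bystander, loose: bolt lying along its y axis, 35 mm long, 13 mm thick; origin at the centre of its underside.

How it is judged:
On the way, in this order (a step that is already met when the one before it is completed fails the run):
1. both tall blocks sit in the nests, one at each end, and the tray is level (((x of block_racked in the frame of nest_left between -0.012 and 0.012 m and y of block_racked in the frame of nest_left between -0.006 and 0.006 m and z of block_racked in the frame of nest_left between -0.005 and 0.005 m and angle between the x axis of block_racked and the y axis of nest_left, either way round below 0.2 rad and x of block_open in the frame of nest_right between -0.012 and 0.012 m and y of block_open in the frame of nest_right between -0.006 and 0.006 m and z of block_open in the frame of nest_right between -0.005 and 0.005 m and angle between the x axis of block_open and the y axis of nest_right, either way round below 0.2 rad) or (x of block_racked in the frame of nest_right between -0.012 and 0.012 m and y of block_racked in the frame of nest_right between -0.006 and 0.006 m and z of block_racked in the frame of nest_right between -0.005 and 0.005 m and angle between the x axis of block_racked and the y axis of nest_right, either way round below 0.2 rad and x of block_open in the frame of nest_left between -0.012 and 0.012 m and y of block_open in the frame of nest_left between -0.006 and 0.006 m and z of block_open in the frame of nest_left between -0.005 and 0.005 m and angle between the x axis of block_open and the y axis of nest_left, either way round below 0.2 rad)) and value of joint tray between -0.04 and 0.04 rad), for 0.3 s.
2. the dial stands at the seventh click (value of joint dial between 3.54519 and 3.78519 rad), for 0.3 s.
At the end, for the whole second after the job is handed in: One tall block in each nest (centre within 12 mm across and 6 mm along the tray, standing on the floor within 5 mm, its length along the tray within 0.2 rad), the tray level within 0.04 rad, the dial at the seventh click (3.665 rad within 0.12), all at rest (all of step 1 and all of step 2 and linear speed of each of block_racked, block_open below 0.02 m/s and velocity of joint dial between -0.1 and 0.1 rad/s); the robot touches nothing.
It fails at once if the dial is turned past the seventh click (more than half a click beyond) (value of joint dial above 3.92699 rad).
It fails at once if the short block or a loose bystander is moved more than 40 mm (distance of any of block_short, grease_tub, oil_bottle, spare_ring_1, paint_marker, t_bolt_1 from where it was at the start of the episode above 0.04 m).
It also fails if it takes over 72 s, if anything falls off the work surface, if the arm or the gripper's body presses on something with over 40 N, if the wrist force passes 120 N, or if a joint passes its speed limit or range.

ROBOT

A 7-joint arm with a two-finger parallel gripper is mounted at the origin on a cart in front of the work surface, level with it; the furniture and walls round the work are solid. World frame = base frame: x ahead of the robot, y to its left, z up, the work surface at z = 0. Lengths are in m, angles in rad, forces in N, time in s.
With the tool pointing down it reaches from about 0.425 to 0.825 m from the base axis. Payload 3.6 kg.
Tool frame: the origin (TCP) lies midway between the tips of the shut fingers; the grasp point (between the pads) lies 19 mm behind it; z points along the fingers, y is the line along which they close (so a half turn about z gives the same grasp; the last joint's range is limited). The gripper opens to 85 mm and grips with 20 to 120 N. Pads are 22 mm wide; open, the fingers measure 114 mm over their backs; the gripper's body (76 mm by 85 mm) begins 54 mm behind the grasp point. The pads swing forward as they close: fully open they stand 13 mm farther back than shut.
Start: joints at [1.264, 0.615, -0.013, 1.423, 0.008, 1.103, -0.04], TCP at [0.18, -0.625, 0.231] pointing down, gripper open.
Joint ranges: [-3.12, 3.12], [-0.3, 2.06], [-1.34, 1.32], [0.26, 2.42], [-1.36, 4.5], [0.01, 1.98], [-2.84, 2.84]. Speed limits (rad/s): [2.79, 2.79, 3.14, 3.14, 3.14, 3.14, 3.14].

INTERFACE

Orientations are given as a unit quaternion [w, x, y, z].
In Python, from bench import state, vision, bot gives the robot as it stands. The module is installed in compiled form; this text tells all that it offers.
- The arm moves only by the tool carry_out, never from a script. Its arguments are lists of equal length, an entry for each row: "offset": the shift along the tool's x, y, z in cm, a list of three; "angular": the turn, a rotation vector about the tool's x, y, z in rad, a list of three. In form: {"offset": [[tx, ty, tz], ...], "angular": [[wx, wy, wz], ...]}. A call has 1 to 8 rows; each row is the pose to reach, as a shift and turn from the pose commanded when the call began, along the tool's axes at that moment; what a row does not reach only later rows make up. A row lasts 1/8 s, in which the tool goes at most 62.5 mm and 10.7 degrees, less where a joint would pass 70% of its speed; a pose out of reach is approached as far as the arm can. A call with a gripper value outside its range is refused whole. "claw" is the finger opening in cm, from 0 to 8.54, set as the call begins (left out, the last holds). The fingers move at their own pace and stop on an object; "newtons" is the grip in N (left out, the last holds). Time passes only in rows, so rows that repeat a pose let the fingers close. It gives the time, the measured TCP pose, the force, the opening and the grip force at its end, in the units of the state.
- state(): the state, without advancing time (a new reading comes with each control period).
- vision.grab_frame(name): name is "scene" or "top" or "wrist"; returns the picture (400x640x3 uint8, blue, green, red); there is no depth.
- vision.get_calibration(name): a dict with "fx", "fy", "cx", "cy" (pixels), "world_from_camera" (4x4, takes a point from camera to world coordinates); the wrist camera has in their place "mount" (4x4, takes a point from camera to tool coordinates, whose origin is the TCP and whose axes are the flange's). Camera axes: x right, y down, z forward; pixel columns grow to the right and rows downward; lengths in m; the calibration is good to about 2 mm. A picture is of the moment at which its call begins: read the wrist's pose just before it. get_calibration takes no time and is no camera call.
- bot.finish_job(): hands the job in; it is judged then, once.
Trained networks look in the newest picture that a camera, given by its name, has taken for a name from the list of things; names that differ only in an ending like _2 or _b are one class to them, and where a whole thing is asked for, a point or a joint stands for the part that bears it (a point fixed in the world has none). Each returns a list of dicts, best first, with "p" (0 to 1); they miss things now and then, are a little off and sometimes report something else, mostly with a low value. They report only what shows in the picture. A call takes as long as a camera call.
- vision.silhouettes(camera, name): "region" (400x640 bool, what is visible of it) and "at" ([column, row] as shares, 0 to 1, of the picture: columns of its width, rows of its height, amid what is visible of it).
- vision.place_of(camera, name): "at" ([column, row] as shares, 0 to 1, of the picture: columns of its width, rows of its height: a listed point, or the origin of a listed thing).
The state is a dict: "time": time; "qpos": joint angles; "joint_vel": joint speeds; "joint_torque": joint torques, N m; "tool_pos": TCP position; "tool_rot": TCP orientation; "contact_force": force on the tool from outside, world axes, zero at the start; "wrist_torque": the same for the moment, N m; "opening": finger opening in m; "grip_force": force on a finger pad.
Only numpy, scipy, OpenCV 4.12 (cv2) and the standard library are available. Lean on these libraries where they do the work, as an engineer would, in place of code of your own. Each camera call takes 0.05 s, during which the arm holds its last target. There are 200 camera calls.

## Working session

There is one attempt and no reset: what is moved stays moved. The work goes in short steps, Python scripts to look and compute and a tool call to move; the robot and the scene stay as the last step left them, time stands still between calls to the robot, and variables do not carry over. Pictures are saved under pics/ and viewed, at most 10 in all, crops included, and the job is handed in when it is done.

Besides the shell and the picture viewer there is one more tool, called after "Emit:" by a JSON object that holds its "method" and its "body". carry_out: Moves the arm, as the interface text tells. Its arguments: {"type":"object","properties":{"offset":{"type":"array"},"angular":{"type":"array"},"claw":{"type":"number"},"newtons":{"type":"number"}},"required":["offset","angular"]}

```bash
mkdir -p pics; cat > h.py <<'E'
import numpy as np, cv2
from scipy.spatial.transform import Rotation as R
from bench import state, vision, bot
def rot(q): return R.from_quat([q[1],q[2],q[3],q[0]])
def campose(name,s=None):
    c=vision.get_calibration(name)
    if name!='wrist': return c,np.array(c['world_from_camera'])
    s=s or state(); T=np.eye(4);T[:3,:3]=rot(s['tool_rot']).as_matrix();T[:3,3]=s['tool_pos']
    return c,T@np.array(c['mount'])
def ray(name,px,z,s=None):
    c,T=campose(name,s); px=np.atleast_2d(px).astype(float)
    d=np.c_[(px[:,0]-c['cx'])/c['fx'],(px[:,1]-c['cy'])/c['fy'],np.ones(len(px))]@T[:3,:3].T
    return T[:3,3]+d*((z-T[2,3])/d[:,2])[:,None]
def proj(name,P,s=None):
    c,T=campose(name,s); p=(np.atleast_2d(P)-T[:3,3])@T[:3,:3]
    return np.c_[c['fx']*p[:,0]/p[:,2]+c['cx'],c['fy']*p[:,1]/p[:,2]+c['cy']]
E
python3 - <<'E'
from h import *
np.set_printoptions(precision=3,suppress=True)
for n in('scene','top'):
    cv2.imwrite(f'pics/{n}0.png',vision.grab_frame(n)); c,T=campose(n); print(n,c['fx'],T)
H=dict(block_racked=.124,block_open=.12,block_short=.124,rack=.12,rocker=.12,nest_left=.187,nest_right=.187,timer=.12,dial_grip=.189,dial_pointer=.2,grease_tub=.12,oil_bottle=.12,spare_ring_1=.12,paint_marker=.12,t_bolt_1=.12)
for k,z in H.items():
    for n in('top','scene'):
        for d in vision.place_of(n,k)[:3]:
            px=np.array(d['at'])*[640,400]; print(k,n,round(d['p'],2),px,ray(n,px,z)[0])
print(state())
E
```

```text
scene 513.364474861538 [[-0.59  -0.33   0.736 -0.437]
 [-0.807  0.259 -0.531  0.674]
 [-0.016 -0.907 -0.42   0.686]
 [ 0.     0.     0.     1.   ]]
top 511.52776590481665 [[-0.001 -0.997  0.072  0.394]
 [-1.    -0.    -0.016  0.012]
 [ 0.016 -0.072 -0.997  1.422]
 [ 0.     0.     0.     1.   ]]
block_racked top 0.7 [449.984 197.32 ] [ 0.499 -0.341  0.124]
block_racked scene 0.52 [407.168 179.68 ] [ 0.482 -0.332  0.124]
block_open top 0.9 [329.28 219.48] [ 0.442 -0.032  0.12 ]
block_open scene 0.91 [333.12 211.68] [ 0.458 -0.045  0.12 ]
block_open scene 0.44 [203.52 252.8 ] [0.473 0.3   0.12 ]
block_short top 0.71 [192.832 206.32 ] [0.476 0.314 0.124]
block_short top 0.65 [430.784 195.68 ] [ 0.503 -0.292  0.124]
block_short top 0.45 [433.792 131.   ] [ 0.67  -0.302  0.124]
block_short scene 0.58 [392.576 178.   ] [ 0.516 -0.308  0.124]
rack top 0.67 [437.696 194.92 ] [ 0.505 -0.31   0.12 ]
rack scene 0.98 [397.696 181.4  ] [ 0.496 -0.309  0.12 ]
rocker top 0.72 [328.832 217.8  ] [ 0.447 -0.031  0.12 ]
rocker top 0.67 [451.008 196.8  ] [ 0.5   -0.344  0.12 ]
rocker top 0.61 [300.416 15
[... 1477 characters left out ...]
.912 206.32 ] [ 0.305 -0.29   0.12 ]
t_bolt_1 top 0.68 [259.776 153.2  ] [0.613 0.146 0.12 ]
t_bolt_1 top 0.43 [265.408 217.92 ] [0.446 0.13  0.12 ]
t_bolt_1 scene 0.51 [276.992 233.32 ] [0.449 0.127 0.12 ]
{'time': 1.6, 'qpos': array([ 1.264,  0.615, -0.013,  1.423,  0.008,  1.103, -0.04 ]), 'joint_vel': array([ 0.   , -0.002,  0.001,  0.   ,  0.   ,  0.001,  0.   ]), 'joint_torque': array([ -0.   , -46.91 ,   0.259, -17.134,   0.01 ,   0.002,   0.   ]), 'tool_pos': array([ 0.18 , -0.625,  0.231]), 'tool_rot': array([0.   , 0.99 , 0.139, 0.   ]), 'contact_force': array([0.073, 0.591, 1.321]), 'wrist_torque': array([ 0.011, -0.021,  0.042]), 'grip_force': 0.0, 'opening': 0.08521661757575587}
```

View pics/top0.png

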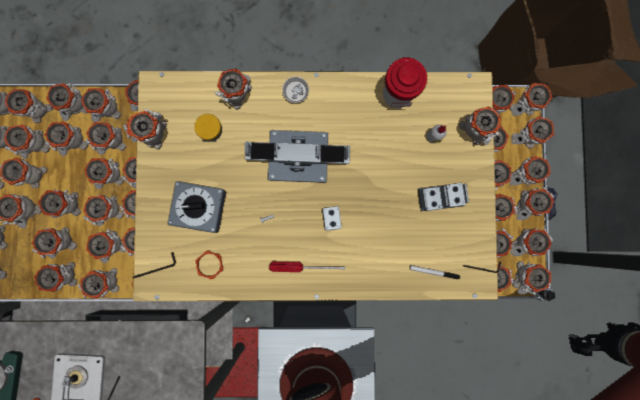

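View pics/scene0.png

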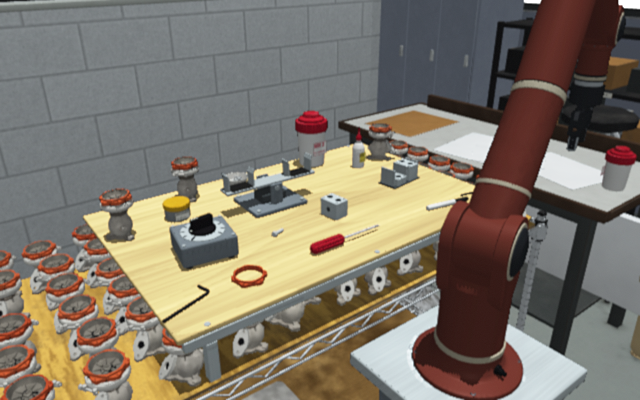

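```bash
cat >> h.py <<'E'
def yawrot(h,tilt=None):
    "tool down, closing axis (tool y) heading h"
    x=[-np.sin(h),np.cos(h),0];y=[np.cos(h),np.sin(h),0]
    r=R.from_matrix(np.c_[x,y,[0,0,-1]])
    return r if tilt is None else R.from_rotvec(tilt)*r
def plan(*wps):
    "wps: (pos, rotation); print offset cm and angular from the present pose"
    s=state(); r0=rot(s['tool_rot']); p0=np.array(s['tool_pos'])
    x,y,_=r0.as_matrix().T
    print('t',round(s['time'],2),'now',p0.round(4),'heading',round(np.arctan2(y[1],y[0]),3),'open',round(s['opening'],4))
    for p,r in wps:
        o=r0.inv().apply(np.array(p)-p0)*100; a=(r0.inv()*r).as_rotvec()
        print('off',o.round(2),'ang',a.round(3),'rows>=',round(max(np.linalg.norm(np.array(p)-p0)/.0625,np.degrees(np.linalg.norm(a))/10.7),1))
E
python3 - <<'E'
from h import *
np.set_printoptions(precision=3,suppress=True)
c=vision.get_calibration('wrist');print(c)
plan(([.18,-.625,.42],rot(state()['tool_rot'])),([.47,-.32,.42],yawrot(.12)))
E
```

```text
{'fx': 337.245220699756, 'fy': 337.245220699756, 'cx': 320.16193520862737, 'cy': 198.5427412420279, 'mount': array([[-0.002, -0.951, -0.308,  0.079],
       [ 1.   , -0.002,  0.   , -0.001],
       [-0.001, -0.308,  0.951, -0.143],
       [ 0.   ,  0.   ,  0.   ,  1.   ]])}
t 1.6 now [ 0.179 -0.625  0.231] heading -1.291 open 0.0852
off [  0.04   0.04 -18.87] ang [0. 0. 0.] rows>= 3.0
off [ 36.33 -21.26 -18.87] ang [ 0.    -0.    -1.411] rows>= 7.6
```

Emit:
{"method": "carry_out", "body": {"offset": [[0,0,-6],[3,-2,-11],[8,-5,-15],[13,-8,-19],[18,-11,-19],[24,-14,-19],[30,-18,-19],[36.3,-21.3,-19]], "angular": [[0,0,-0.15],[0,0,-0.33],[0,0,-0.51],[0,0,-0.69],[0,0,-0.87],[0,0,-1.05],[0,0,-1.23],[0,0,-1.41]]}}

```text
time: 2.6
tool_pos: [0.4475, -0.3412, 0.4218]
tool_rot: [0.001, 0.662, 0.75, -0.0]
contact_force: [0.8, -0.3, 0.2]
opening: 0.0852
grip_force: 0.0
```

```bash
python3 - <<'E'
from h import *
np.set_printoptions(precision=4,suppress=True)
s=state(); cv2.imwrite('pics/w1.png',vision.grab_frame('wrist')); print(s['time'],s['tool_pos'],s['tool_rot'])
for k,z in (('block_racked',.124),('block_short',.124),('rack',.12)):
    for d in vision.place_of('wrist',k)[:2]:
        px=np.array(d['at'])*[640,400]; print(k,round(d['p'],2),px,ray('wrist',px,z,s)[0])
E
```

```text
2.6 [ 0.4475 -0.3412  0.4218] [ 0.0005  0.6618  0.7497 -0.0002]
block_racked 0.66 [358.016 159.2  ] [ 0.4985 -0.3438  0.124 ]
block_short 0.71 [360.576 115.92 ] [ 0.493  -0.2882  0.124 ]
rack 0.71 [361.92 137.8 ] [ 0.4997 -0.3158  0.12  ]
```

View pics/w1.png

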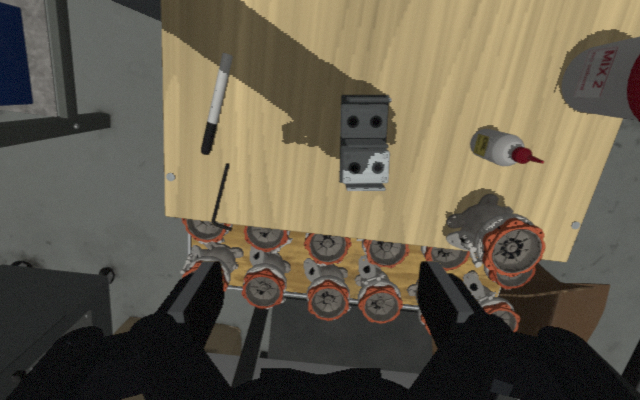

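```bash
python3 - <<'E'
from h import *
np.set_printoptions(precision=4,suppress=True)
s=state(); f=vision.grab_frame('wrist'); sc=cv2.imread('pics/scene0.png'); cv2.imwrite('pics/w2full.png',f)
print(s['time'],s['tool_pos'],s['tool_rot'])
a=cv2.resize(f[75:205,310:410],None,fx=4,fy=4,interpolation=cv2.INTER_CUBIC)
b=cv2.resize(sc[145:210,370:430],None,fx=6,fy=6,interpolation=cv2.INTER_CUBIC)
o=np.zeros((520,770,3),np.uint8);o[:,:400]=a;o[:390,405:765]=b;cv2.imwrite('pics/c1.png',o)
for k,z in (('block_racked',.124),('block_short',.124),('rack',.12)):
    for d in vision.place_of('wrist',k)[:2]:
        px=np.array(d['at'])*[640,400]; print(k,round(d['p'],2),px,ray('wrist',px,z,s)[0])
for d in vision.silhouettes('wrist','rack')[:1]:
    m=d['region'].astype(np.uint8);c=max(cv2.findContours(m,0,1)[0],key=cv2.contourArea);print(d['p'],cv2.minAreaRect(c))
E
```

```text
2.8 [ 0.4473 -0.3415  0.4214] [ 0.      0.6627  0.7489 -0.    ]
block_racked 0.98 [358.912 158.4  ] [ 0.4992 -0.3427  0.124 ]
block_short 0.69 [364.48 116.2 ] [ 0.4978 -0.2881  0.124 ]
rack 0.71 [218.112 110.88 ] [ 0.3115 -0.3041  0.12  ]
rack 0.55 [362.496 137.08 ] [ 0.5    -0.3149  0.12  ]
0.63 ((364.4902038574219, 142.4315948486328), (47.21508026123047, 9.838369369506836), 1.301952600479126)
```

View pics/c1.png

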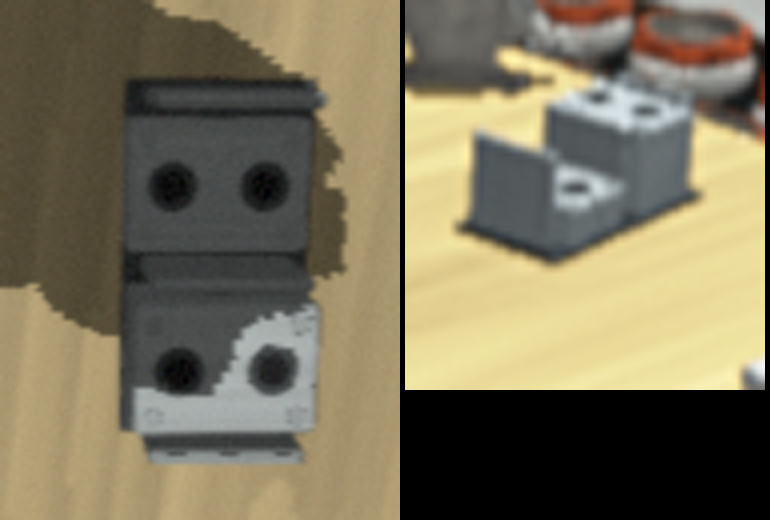

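```bash
python3 - <<'E'
from h import *
np.set_printoptions(precision=4,suppress=True)
s=state()
f=lambda p:np.array(p)/4+[310,75]
A=ray('wrist',f([[178,372],[273,370],[133,302],[318,303],[316,432],[132,432]]),.169,s);print(A[:,:2]);d=A[1]-A[0];print('ports mid',A[:2].mean(0),np.linalg.norm(d),'h',np.arctan2(d[1],d[0]));print('corner mid',A[2:].mean(0),np.linalg.norm(A[3]-A[2]),np.linalg.norm(A[4]-A[3]))
S=ray('wrist',f([[173,187],[265,187]]),.146,s);d=S[1]-S[0];print(S.mean(0),np.linalg.norm(d),np.arctan2(d[1],d[0]))
W=ray('wrist',f([[150,452],[303,450]]),.172,s);d=W[1]-W[0];print('wall',W,np.arctan2(d[1],d[0]))
c=A[:2].mean(0)
plan(([c[0],c[1],.26],yawrot(.115)),([c[0],c[1],.135],yawrot(.115)))
E
```

```text
[[ 0.4873 -0.3496]
 [ 0.5155 -0.3458]
 [ 0.4711 -0.3303]
 [ 0.5253 -0.3244]
 [ 0.5316 -0.3633]
 [ 0.4761 -0.3696]]
ports mid [ 0.5014 -0.3477  0.169 ] 0.02842248699239163 h 0.13498324962813102
corner mid [ 0.501  -0.3469  0.169 ] 0.05452515669725032 0.03943324967400896
[ 0.4943 -0.2963  0.146 ] 0.02794100313795561 0.11346206140572557
wall [[ 0.4821 -0.3744  0.172 ]
 [ 0.528  -0.3686  0.172 ]] 0.12708027987651685
t 3.05 now [ 0.4454 -0.3442  0.4212] heading 0.116 open 0.0852
off [-0.99  5.53 16.12] ang [-0.001  0.     0.001] rows>= 2.7
off [-0.99  5.54 28.62] ang [-0.001  0.     0.001] rows>= 4.7
```

Emit:
{"method": "carry_out", "body": {"offset": [[-0.5,3,4],[-0.9,5.6,9],[-0.9,5.6,14],[-0.9,5.6,18],[-0.9,5.6,18]], "angular": [[0,0,0],[0,0,0],[0,0,0],[0,0,0],[0,0,0]]}}

```text
time: 3.68
tool_pos: [0.5005, -0.3452, 0.238]
tool_rot: [-0.004, 0.665, 0.747, -0.001]
contact_force: [-0.1, 0.1, 0.3]
opening: 0.0856
grip_force: 0.0
```

```bash
python3 - <<'E'
from h import *
np.set_printoptions(precision=4,suppress=True)
s=state(); f=vision.grab_frame('wrist'); cv2.imwrite('pics/w3.png',f)
print(s['time'],s['tool_pos'],s['tool_rot'])
for k,z in (('block_racked',.124),):
    for d in vision.place_of('wrist',k)[:2]:
        px=np.array(d['at'])*[640,400]; print(k,round(d['p'],2),px,ray('wrist',px,z,s)[0])
plan(([.5025,-.346,.135],yawrot(.12)))
E
```

```text
3.675 [ 0.5005 -0.3452  0.238 ] [-0.0039  0.6645  0.7473 -0.001 ]
block_racked 0.73 [323.328 192.32 ] [ 0.5019 -0.3429  0.124 ]
t 3.77 now [ 0.5036 -0.3461  0.2426] heading 0.117 open 0.0851
off [ 0.03 -0.13 10.76] ang [ 0.002  0.001 -0.003] rows>= 1.7
```

View pics/w3.png

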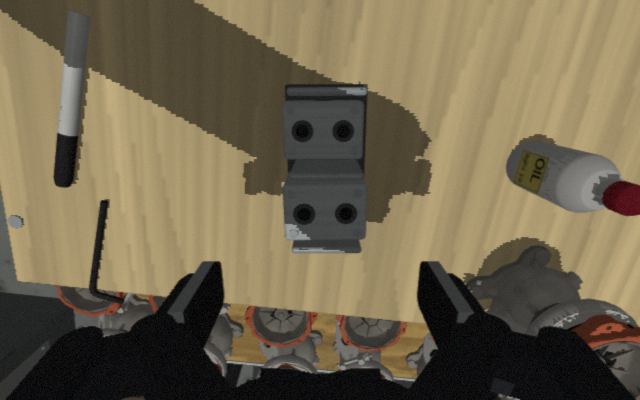

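Emit:
{"method": "carry_out", "body": {"offset": [[0,0.2,4],[0,0.2,8],[0,0.2,10.5],[0,0.2,10.5]], "angular": [[0,0,0],[0,0,0],[0,0,0],[0,0,0]]}}

```text
time: 4.28
tool_pos: [0.5054, -0.3453, 0.1369]
tool_rot: [0.0, 0.664, 0.748, -0.0]
contact_force: [0.5, -0.0, -0.7]
opening: 0.0853
grip_force: 0.0
```

Emit:
{"method": "carry_out", "body": {"offset": [[0,0,0],[0,0,0],[0,0,0],[0,0,0],[0,0,0]], "angular": [[0,0,0],[0,0,0],[0,0,0],[0,0,0],[0,0,0]], "claw": 3, "newtons": 50}}

```text
time: 4.9
tool_pos: [0.5063, -0.3457, 0.1389]
tool_rot: [0.002, 0.664, 0.748, 0.0]
contact_force: [-1.3, -0.0, 5.7]
opening: 0.0552
grip_force: 55.4
```

Emit:
{"method": "carry_out", "body": {"offset": [[0,0,-5],[0,0,-9],[3,0,-10],[7,-0.5,-10],[11,-1,-10],[14.5,-1.5,-10],[17.8,-1.5,-10],[17.8,-1.5,-10]], "angular": [[0,0,0],[0,0,0.1],[0,0,0.27],[0,0,0.45],[0,0,0.62],[0,0,0.8],[0,0,0.97],[0,0,1.15]]}}

```text
time: 5.9
tool_pos: [0.469, -0.1656, 0.2368]
tool_rot: [-0.001, 0.964, 0.267, 0.0]
contact_force: [0.5, -0.5, -2.4]
opening: 0.0555
grip_force: 54.7
```

Emit:
{"method": "carry_out", "body": {"offset": [[0,0,0],[0,0,3],[0,0,6],[0,0,8.5],[0,0,9.5],[0,0,9.5]], "angular": [[0,0,0.17],[0,0,0.34],[0,0,0.44],[0,0,0.44],[0,0,0.44],[0,0,0.44]]}}

```text
time: 6.65
tool_pos: [0.4692, -0.1696, 0.1413]
tool_rot: [-0.0, 0.999, 0.05, -0.0]
contact_force: [-0.3, 0.6, -2.8]
opening: 0.0552
grip_force: 54.6
```

Emit:
{"method": "carry_out", "body": {"offset": [[0,0,0.4],[0,0,0.7],[0,0,0.7]], "angular": [[0,0,0],[0,0,0],[0,0,0]]}}

```text
time: 7.02
tool_pos: [0.4698, -0.17, 0.1349]
tool_rot: [0.0, 0.999, 0.05, 0.001]
contact_force: [-0.3, 0.8, -0.5]
opening: 0.0552
grip_force: 54.8
```

Emit:
{"method": "carry_out", "body": {"offset": [[0,0,0],[0,0,0],[0,0,-3],[0,0,-8],[2,-3,-13],[4,-7,-18],[6,-11,-23],[8.7,-14,-27]], "angular": [[0,0,0],[0,0,0],[0,0,0],[0,0,0],[0,0,-0.17],[0,0,-0.34],[0,0,-0.51],[0,0,-0.68]], "claw": 8.5}}

```text
time: 8.02
tool_pos: [0.5403, -0.0224, 0.4043]
tool_rot: [0.0, 0.924, 0.383, 0.001]
contact_force: [0.8, -0.1, -0.4]
opening: 0.0847
grip_force: 0.0
```

```bash
python3 - <<'E'
from h import *
plan(([.54,0.01,.44],yawrot(.0)))
E
```

```text
t 8.03 now [ 0.5403 -0.0224  0.4043] heading -0.785 open 0.0847
off [ 2.27 -2.31 -3.57] ang [ 0.001 -0.    -0.785] rows>= 4.2
```

Emit:
{"method": "carry_out", "body": {"offset": [[1,-1,-2],[2.3,-2.3,-3.5],[2.3,-2.3,-3.5],[2.3,-2.3,-3.5],[2.3,-2.3,-3.5],[2.3,-2.3,-3.5]], "angular": [[0,0,-0.17],[0,0,-0.34],[0,0,-0.51],[0,0,-0.68],[0,0,-0.79],[0,0,-0.79]]}}

```text
time: 8.78
tool_pos: [0.5405, 0.0086, 0.4369]
tool_rot: [-0.0, 0.708, 0.706, -0.0]
contact_force: [0.6, 0.5, -0.2]
opening: 0.0847
grip_force: 0.0
```

```bash
python3 - <<'E'
from h import *
np.set_printoptions(precision=4,suppress=True)
s=state(); f=vision.grab_frame('wrist'); s2=state(); cv2.imwrite('pics/w4.png',f)
print(s['time'],s['tool_pos'],s2['tool_pos'],s['tool_rot'])
for k,z in (('block_racked',.12),('block_open',.12),('nest_left',.187),('nest_right',.187),('rocker',.12)):
    for d in vision.place_of('wrist',k)[:2]:
        px=np.array(d['at'])*[640,400]; print(k,round(d['p'],2),px,ray('wrist',px,z,s)[0])
E
```

```text
8.775 [0.5405 0.0086 0.4369] [0.5405 0.0086 0.4369] [-0.0001  0.708   0.7062 -0.0001]
block_racked 0.91 [274.304 264.12 ] [ 0.4694 -0.1661  0.12  ]
block_open 0.87 [252.992 180.8  ] [ 0.4455 -0.0341  0.12  ]
nest_left 0.61 [383.232  46.28 ] [0.6084 0.1317 0.187 ]
nest_right 0.78 [373.504 195.68 ] [ 0.6054 -0.0357  0.187 ]
rocker 0.85 [370.112 118.92 ] [0.6072 0.0504 0.12  ]
rocker 0.51 [317.12 142.68] [0.5363 0.0191 0.12  ]
```

View pics/w4.png

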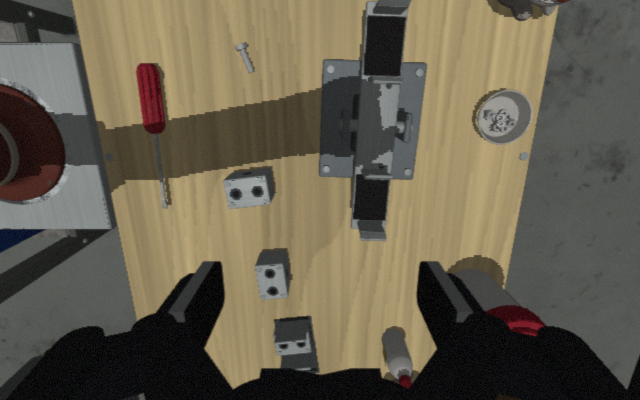

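```bash
cat >> h.py <<'E'
S4=dict(tool_pos=np.array([.5405,.0086,.4369]),tool_rot=[-.0001,.708,.7062,-.0001])
def rockpts(c,yaw):
    M=np.array([[np.cos(yaw),-np.sin(yaw)],[np.sin(yaw),np.cos(yaw)]]);out=[]
    def q(pts,z): return np.c_[np.array(pts)@M.T+c,np.full(len(pts),z)]
    for sgn in(1,-1):
        y=85*sgn
        out.append(q([[-.022,(y-31)/1e3],[.022,(y-31)/1e3],[.022,(y+31)/1e3],[-.022,(y+31)/1e3]],.187))
        for e in(-31,31): out.append(q([[-.015,(y+e)/1e3],[.015,(y+e)/1e3]],.228))
    out.append(q([[-.065,-.075],[.065,-.075],[.065,.075],[-.065,.075]],.124))
    return out
E
python3 - <<'E'
from h import *
np.set_printoptions(precision=4,suppress=True)
f=cv2.imread('pics/w4.png')
A=ray('wrist',[[271,282]],.165,S4);print('racked ports mid',A)
B=ray('wrist',[[237,192],[257,191]],.165,S4);d=B[1]-B[0];print('open',B.mean(0),np.linalg.norm(d),np.arctan2(d[1],d[0]))
C=ray('wrist',[[330.5,69],[420,70],[328,170],[408.5,172]],.126,S4);print('bolts',C,C.mean(0))
x0,y0,k=315,0,4
g=cv2.resize(f[y0:y0+245,x0:x0+120],None,fx=k,fy=k,interpolation=cv2.INTER_CUBIC)
def draw(g,c,yaw,col):
    for P in rockpts(np.array(c),yaw):
        u=((proj('wrist',P,S4)-[x0,y0]+.5)*k).astype(int); cv2.polylines(g,[u],True,col,1)
draw(g,[.607,.048],-.018,(0,255,0))
g=cv2.rotate(g,cv2.ROTATE_90_CLOCKWISE);g=cv2.resize(g,(800,392));cv2.imwrite('pics/c2.png',g)
E
```

```text
racked ports mid [[ 0.4704 -0.1695  0.165 ]]
open [ 0.4461 -0.0363  0.165 ] 0.02583506079005093 0.04727657796525255
bolts [[ 0.5539  0.1124  0.126 ]
 [ 0.6667  0.1107  0.126 ]
 [ 0.5511 -0.0177  0.126 ]
 [ 0.6623 -0.021   0.126 ]] [0.6085 0.0461 0.126 ]
```

View pics/c2.png

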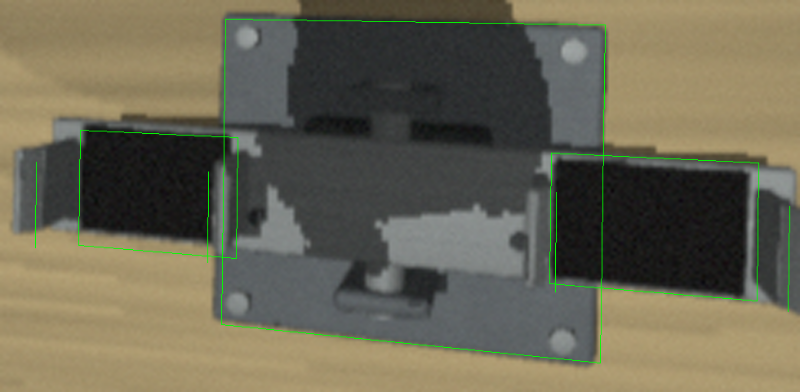

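Emit:
{"method": "carry_out", "body": {"offset": [[-4,-1.5,4],[-9,-3.5,8],[-14,-5.5,12],[-17.9,-7.1,16],[-17.9,-7.1,21],[-17.9,-7.1,26],[-17.9,-7.1,30],[-17.9,-7.1,30]], "angular": [[0,0,-0.1],[0,0,-0.1],[0,0,-0.1],[0,0,-0.1],[0,0,-0.1],[0,0,-0.1],[0,0,-0.1],[0,0,-0.1]]}}

```text
time: 10.07
tool_pos: [0.4675, -0.1696, 0.1347]
tool_rot: [-0.003, 0.671, 0.741, -0.001]
contact_force: [0.4, 0.1, 0.4]
opening: 0.0848
grip_force: 0.0
```

Emit:
{"method": "carry_out", "body": {"offset": [[0,0,0],[0,0,0],[0,0,0],[0,0,0],[0,0,0],[0,0,0]], "angular": [[0,0,0],[0,0,0],[0,0,0],[0,0,0],[0,0,0],[0,0,0]], "claw": 2}}

```text
time: 10.82
tool_pos: [0.4709, -0.1705, 0.1388]
tool_rot: [0.002, 0.671, 0.741, 0.001]
contact_force: [-0.8, 0.5, 7.4]
opening: 0.039
grip_force: 51.6
```

Emit:
{"method": "carry_out", "body": {"offset": [[0,0,-5],[0,0,-10],[2,2.5,-14],[5,6,-14],[8,10,-14],[11.8,14.8,-14],[11.8,14.8,-14],[11.8,14.8,-14]], "angular": [[0,0,0],[0,0,0.05],[0,0,0.117],[0,0,0.117],[0,0,0.117],[0,0,0.117],[0,0,0.117],[0,0,0.117]]}}

```text
time: 11.82
tool_pos: [0.6042, -0.0385, 0.2761]
tool_rot: [-0.001, 0.713, 0.701, -0.001]
contact_force: [0.7, -0.3, -2.9]
opening: 0.0392
grip_force: 52.0
```

```bash
python3 - <<'E'
from h import *
np.set_printoptions(precision=4,suppress=True)
s=state();print(s['tool_pos'])
f=vision.grab_frame('wrist'); g=f.copy()
s=state();print(s['tool_pos'],s['tool_rot'],s['opening'])
for P in rockpts(np.array([.607,.0475]),-.018):
    u=((proj('wrist',P,s)+.5)*4).astype(int)
    g=g if g.shape[0]>400 else cv2.resize(f,None,fx=4,fy=4,interpolation=cv2.INTER_CUBIC); cv2.polylines(g,[u],True,(0,255,0),1)
cv2.imwrite('pics/c3.png',g[600:1100,900:1660]); cv2.imwrite('pics/w5.png',f)
plan(([.6055,-.038,.202],yawrot(-.018)))
E
```

```text
[ 0.6042 -0.0385  0.2761]
[ 0.604  -0.0396  0.2764] [-0.0002  0.714   0.7002 -0.0012] 0.03926598581051418
t 11.88 now [ 0.604  -0.0396  0.2764] heading -0.019 open 0.0393
off [0.17 0.16 7.44] ang [-0.002  0.001 -0.001] rows>= 1.2
```

View pics/c3.png

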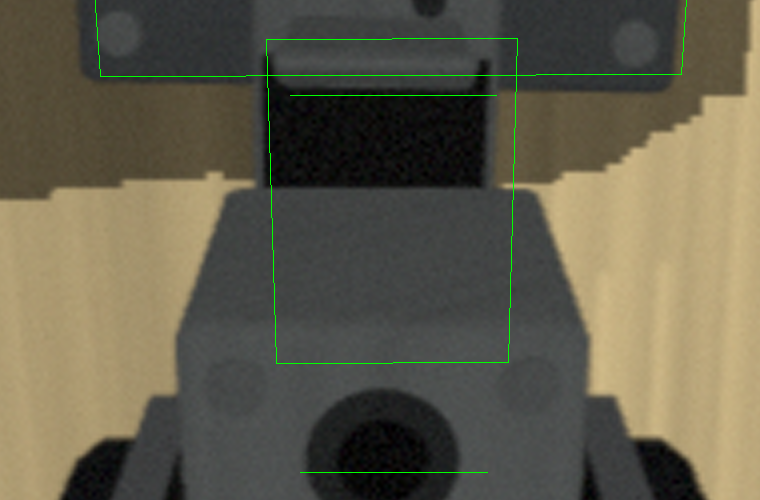

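Emit:
{"method": "carry_out", "body": {"offset": [[0.15,-0.1,1.5],[0.15,-0.1,3],[0.15,-0.1,4],[0.15,-0.1,4.6],[0.15,-0.1,4.6]], "angular": [[0,0,0],[0,0,0],[0,0,0],[0,0,0],[0,0,0]]}}

```text
time: 12.5
tool_pos: [0.6039, -0.0366, 0.2304]
tool_rot: [-0.0, 0.713, 0.701, -0.0]
contact_force: [-0.1, 0.0, -1.9]
opening: 0.0396
grip_force: 52.1
```

No contact force; block bottom is about 15 mm inside the plates. Continuing down.

Emit:
{"method": "carry_out", "body": {"offset": [[0,0,1],[0,0,1.8],[0,0,2.3],[0,0,2.3]], "angular": [[0,0,0],[0,0,0],[0,0,0],[0,0,0]]}}

```text
time: 13.0
tool_pos: [0.6038, -0.0366, 0.2073]
tool_rot: [-0.0, 0.713, 0.701, -0.0]
contact_force: [-0.4, 0.8, -1.9]
opening: 0.0392
grip_force: 52.1
```

Emit:
{"method": "carry_out", "body": {"offset": [[0,0,0.3],[0,0,0.5],[0,0,0.5]], "angular": [[0,0,0],[0,0,0],[0,0,0]]}}

```text
time: 13.38
tool_pos: [0.6045, -0.0377, 0.2034]
tool_rot: [0.001, 0.714, 0.7, -0.0]
contact_force: [0.2, -2.9, -0.2]
opening: 0.0394
grip_force: 52.4
```

Emit:
{"method": "carry_out", "body": {"offset": [[0,0,0.3],[0,0,0.5],[0,0,0.5]], "angular": [[0,0,0],[0,0,0],[0,0,0]]}}

```text
time: 13.75
tool_pos: [0.6045, -0.0393, 0.2005]
tool_rot: [0.002, 0.714, 0.7, -0.001]
contact_force: [-2.8, -5.3, 10.6]
opening: 0.039
grip_force: 53.7
```

Emit:
{"method": "carry_out", "body": {"offset": [[0,0,0],[0,0,0],[0,0,-3],[0,0,-8],[0,-4,-12],[0,-9,-13],[0,-14,-13],[0,-15.8,-13]], "angular": [[0,0,0],[0,0,0],[0,0,0],[0,0,0],[0,0,-0.07],[0,0,-0.07],[0,0,-0.07],[0,0,-0.07]], "claw": 8.5}}

```text
time: 14.75
tool_pos: [0.4435, -0.0327, 0.328]
tool_rot: [-0.0, 0.688, 0.726, -0.0]
contact_force: [0.4, 0.2, -0.5]
opening: 0.0852
grip_force: 0.0
```

```bash
python3 - <<'E'
from h import *
np.set_printoptions(precision=4,suppress=True)
for i in range(2):
    s=state(); f=vision.grab_frame('wrist'); print(s['time'],s['tool_pos'],s['tool_rot'])
cv2.imwrite('pics/w6.png',f)
for d in vision.place_of('wrist','block_open')[:2]:
    px=np.array(d['at'])*[640,400]; print(round(d['p'],2),px,ray('wrist',px,.12,s)[0])
# dark ports by Hough
g=cv2.cvtColor(f,6)
h=cv2.HoughCircles(cv2.resize(g,None,fx=3,fy=3,interpolation=cv2.INTER_CUBIC),cv2.HOUGH_GRADIENT,1.2,40,param1=120,param2=28,minRadius=12,maxRadius=36)
if h is not None:
    for c in h[0]: print(c/3, ray('wrist',c[:2]/3,.165,s)[0], ray('wrist',c[:2]/3,.225,s)[0])
o=f[60:400,150:550]; cv2.imwrite('pics/c4.png',cv2.resize(o,None,fx=1.7,fy=1.7,interpolation=cv2.INTER_CUBIC))
E
```

```text
14.75 [ 0.4435 -0.0327  0.328 ] [-0.0002  0.6879  0.7258 -0.0003]
14.8 [ 0.4422 -0.0328  0.3281] [-0.0007  0.6879  0.7258 -0.0011]
0.76 [320.192 170.8  ] [ 0.4418 -0.036   0.12  ]
[427.   158.6    4.56] [ 0.5388 -0.0088  0.165 ] [0.5191 0.0022 0.225 ]
[521.8  236.2    8.12] [ 0.6441 -0.0812  0.165 ] [ 0.6038 -0.0561  0.225 ]
```

View pics/c4.png

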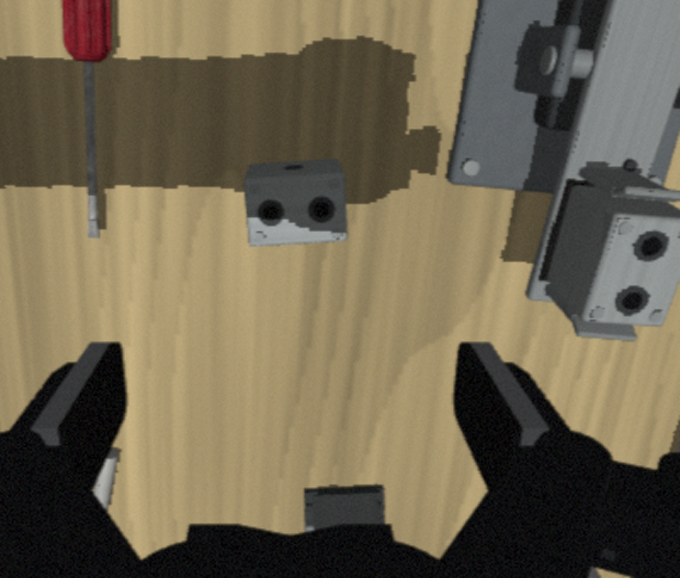

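Emit:
{"method": "carry_out", "body": {"offset": [[-0.5,0.2,4],[-0.5,0.2,8],[-0.5,0.2,13],[-0.5,0.2,17],[-0.5,0.2,19.2],[-0.5,0.2,19.2]], "angular": [[0,0,-0.07],[0,0,-0.07],[0,0,-0.07],[0,0,-0.07],[0,0,-0.07],[0,0,-0.07]]}}

```text
time: 15.65
tool_pos: [0.4485, -0.038, 0.134]
tool_rot: [-0.002, 0.662, 0.749, -0.001]
contact_force: [0.5, -1.3, -0.5]
opening: 0.0849
grip_force: 0.0
```

Emit:
{"method": "carry_out", "body": {"offset": [[0,0,0],[0,0,0],[0,0,0],[0,0,0],[0,0,0],[0,0,0]], "angular": [[0,0,0],[0,0,0],[0,0,0],[0,0,0],[0,0,0],[0,0,0]], "claw": 4, "newtons": 40}}

```text
time: 16.4
tool_pos: [0.4492, -0.0386, 0.137]
tool_rot: [0.001, 0.663, 0.749, 0.001]
contact_force: [-1.0, 0.2, 5.0]
opening: 0.0552
grip_force: 44.8
```

Emit:
{"method": "carry_out", "body": {"offset": [[0,0,0],[0,0,0],[0,0,-2],[0,0,-4],[0,0,-4],[0,0,-4],[0,0,-4],[0,0,-4]], "angular": [[0,0,0],[0,0,0],[0,0,0],[0,0,0.18],[0,0,0.36],[0,0,0.54],[0,0,0.72],[0,0,0.9]], "claw": 8.5}}

```text
time: 17.4
tool_pos: [0.4483, -0.0386, 0.1758]
tool_rot: [-0.0, 0.924, 0.383, -0.0]
contact_force: [0.7, 0.3, -0.2]
opening: 0.0851
grip_force: 0.0
```

Emit:
{"method": "carry_out", "body": {"offset": [[0,0,0],[0,0,0],[0,0,0],[0,0,0],[0,0,2],[0,0,4],[0,0,4]], "angular": [[0,0,0.18],[0,0,0.36],[0,0,0.54],[0,0,0.67],[0,0,0.67],[0,0,0.67],[0,0,0.67]]}}

```text
time: 18.27
tool_pos: [0.4472, -0.0385, 0.1348]
tool_rot: [-0.0, 0.998, 0.061, -0.002]
contact_force: [-0.3, 0.8, -0.1]
opening: 0.085
grip_force: 0.0
```

Emit:
{"method": "carry_out", "body": {"offset": [[0,0,0],[0,0,0],[0,0,0],[0,0,0],[0,0,0],[0,0,0]], "angular": [[0,0,0],[0,0,0],[0,0,0],[0,0,0],[0,0,0],[0,0,0]], "claw": 2, "newtons": 50}}

```text
time: 19.02
tool_pos: [0.4491, -0.0386, 0.1368]
tool_rot: [-0.0, 0.998, 0.061, 0.001]
contact_force: [-0.5, 0.6, 6.9]
opening: 0.0391
grip_force: 52.2
```

```bash
cat >> h.py <<'E'
def nestpose(t,h,c=(.6055,.0475),yaw=-.018,side=1,zt=.0165):
    ax=np.array([np.cos(yaw),np.sin(yaw),0]); q=R.from_rotvec(ax*t)
    v=R.from_euler('z',yaw).apply([0,.085*side,.012+zt+h])
    return np.array([c[0],c[1],.175])+q.apply(v), q*yawrot(yaw)
E
python3 - <<'E'
from h import *
np.set_printoptions(precision=4,suppress=True)
s=state();print(nestpose(.08,.06)[0],nestpose(.08,0)[0],nestpose(0,0)[0])
plan((np.array(s['tool_pos'])+[0,0,.16],rot(s['tool_rot'])),nestpose(.08,.065))
E
```

```text
[0.6069 0.1251 0.27  ] [0.607  0.1299 0.2102] [0.607  0.1325 0.2035]
t 19.02 now [ 0.4491 -0.0386  0.1368] heading -1.448 open 0.0391
off [  0.03   0.   -16.  ] ang [0. 0. 0.] rows>= 2.6
off [ 17.69 -14.27 -13.79] ang [ 0.059  0.064 -1.429] rows>= 7.7
```

Emit:
{"method": "carry_out", "body": {"offset": [[0,0,-6],[0,0,-11],[2,-2,-16],[5,-4,-16],[8,-7,-16],[11,-9,-16],[14,-11.5,-16],[17.7,-14.3,-16]], "angular": [[0,0,0],[0,0,-0.15],[0,0,-0.32],[0,0,-0.5],[0,0,-0.68],[0,0,-0.86],[0,0,-1.04],[0,0,-1.22]]}}

```text
time: 20.02
tool_pos: [0.6065, 0.125, 0.2948]
tool_rot: [-0.0, 0.781, 0.624, -0.001]
contact_force: [0.1, 0.4, -2.2]
opening: 0.0394
grip_force: 52.0
```

```bash
python3 - <<'E'
from h import *
np.set_printoptions(precision=4,suppress=True)
plan(nestpose(.08,.065),nestpose(.08,.045))
E
```

```text
t 20.02 now [0.6065 0.125  0.2948] heading -0.223 open 0.0394
off [-0.01  0.05  1.98] ang [ 0.006  0.081 -0.205] rows>= 1.2
off [0.15 0.02 3.98] ang [ 0.006  0.081 -0.205] rows>= 1.2
```

Emit:
{"method": "carry_out", "body": {"offset": [[0,0,0.5],[0,0,1],[0,0,1.5],[0,0,1.5]], "angular": [[0,0.04,-0.17],[0,0.08,-0.205],[0,0.08,-0.205],[0,0.08,-0.205]]}}

```text
time: 20.52
tool_pos: [0.6058, 0.1249, 0.2799]
tool_rot: [-0.025, 0.715, 0.698, 0.03]
contact_force: [-0.3, 0.3, -1.7]
opening: 0.0391
grip_force: 52.0
```

```bash
python3 - <<'E'
from h import *
np.set_printoptions(precision=4,suppress=True)
s=state(); f=vision.grab_frame('wrist'); 
print(s['tool_pos'],s['tool_rot'])
g=cv2.resize(f,None,fx=4,fy=4,interpolation=cv2.INTER_CUBIC)
yaw=-.018;q=R.from_rotvec(np.array([np.cos(yaw),np.sin(yaw),0])*.08)*R.from_euler('z',yaw)
for pts in ([[-22,54,12],[22,54,12],[22,116,12],[-22,116,12]],[[-15,54,45],[15,54,45]],[[-15,116,45],[15,116,45]]):
    P=np.array([.6055,.0475,.175])+q.apply(np.array(pts)/1e3)
    cv2.polylines(g,[((proj('wrist',P,s)+.5)*4).astype(int)],True,(0,255,0),1)
cv2.imwrite('pics/c5.png',g[550:1150,900:1660]); cv2.imwrite('pics/w7.png',f)
plan(nestpose(.08,.045),nestpose(.08,.02),nestpose(.08,.005))
E
```

```text
[0.6058 0.1249 0.2799] [-0.0254  0.7147  0.6983  0.0301]
t 20.57 now [0.6061 0.1254 0.2805] heading -0.023 open 0.0394
off [-0.1   0.07  2.54] ang [ 0.007  0.001 -0.004] rows>= 0.4
off [-0.1   0.05  5.04] ang [ 0.007  0.001 -0.004] rows>= 0.8
off [-0.1   0.04  6.54] ang [ 0.007  0.001 -0.004] rows>= 1.0
```

View pics/c5.png

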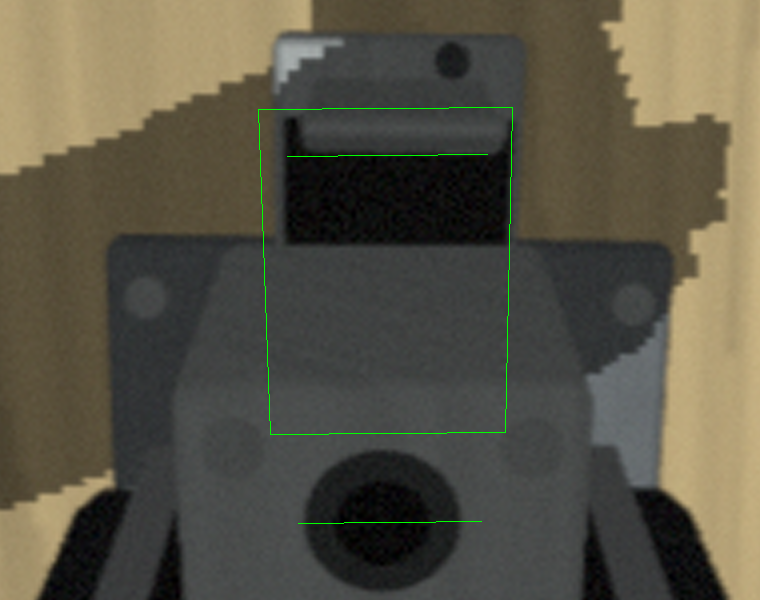

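Emit:
{"method": "carry_out", "body": {"offset": [[-0.05,0.2,1.5],[-0.05,0.2,2.5],[-0.05,0.2,3.5],[-0.05,0.2,4.5],[-0.05,0.2,5],[-0.05,0.2,5]], "angular": [[0,0,0],[0,0,0],[0,0,0],[0,0,0],[0,0,0],[0,0,0]]}}

```text
time: 21.32
tool_pos: [0.6089, 0.1284, 0.2307]
tool_rot: [-0.025, 0.715, 0.698, 0.031]
contact_force: [-0.1, 0.5, -1.7]
opening: 0.0391
grip_force: 52.0
```

```bash
python3 - <<'E'
from h import *
np.set_printoptions(precision=4,suppress=True)
c=(.607,.048)
plan(nestpose(.08,.0,c),nestpose(.06,0,c),nestpose(.04,0,c),nestpose(.02,0,c),nestpose(0,0,c))
E
```

```text
t 21.32 now [0.6089 0.1284 0.2307] heading -0.023 open 0.0391
off [ 0.04 -0.06  2.06] ang [ 0.008  0.001 -0.005] rows>= 0.3
off [ 0.1  -0.06  2.23] ang [ 0.008 -0.019 -0.005] rows>= 0.4
off [ 0.15 -0.06  2.4 ] ang [ 0.008 -0.039 -0.005] rows>= 0.4
off [ 0.2  -0.06  2.57] ang [ 0.008 -0.059 -0.005] rows>= 0.4
off [ 0.24 -0.07  2.74] ang [ 0.008 -0.079 -0.005] rows>= 0.4
```

Emit:
{"method": "carry_out", "body": {"offset": [[0,0,1],[0,0,1.8],[0.05,0,2.1],[0.1,0,2.3],[0.15,0,2.5],[0.2,0,2.65],[0.25,0,2.8],[0.25,0,2.8]], "angular": [[0,0,0],[0,0,0],[0,0,0],[0,-0.02,0],[0,-0.04,0],[0,-0.06,0],[0,-0.08,0],[0,-0.08,0]]}}

```text
time: 22.32
tool_pos: [0.6096, 0.134, 0.2035]
tool_rot: [0.003, 0.715, 0.699, 0.003]
contact_force: [-0.3, 0.1, 0.1]
opening: 0.0396
grip_force: 52.2
```

Emit:
{"method": "carry_out", "body": {"offset": [[0,0,0],[0,0,0],[0,0,-2],[0,0,-5],[0,0,-10],[0,0,-16],[0,0,-20],[0,0,-20]], "angular": [[0,0,0],[0,0,0],[0,0,0],[0,0,0],[0,0,0],[0,0,0],[0,0,0],[0,0,0]], "claw": 8.5}}

```text
time: 23.32
tool_pos: [0.609, 0.134, 0.408]
tool_rot: [0.005, 0.715, 0.699, 0.007]
contact_force: [-0.0, -0.3, -0.4]
opening: 0.085
grip_force: 0.0
```

```bash
cat >> h.py <<'E'
def boxfit(cam,mask,P0,s=None):
    "fit x,y,z,yaw,tilt(world x) of a 56(y-ish)x40x45 box to a silhouette"
    from scipy.optimize import minimize
    def render(p):
        q=R.from_rotvec([p[4],0,0])*R.from_euler('z',p[3]); c=np.array([[a,b,h] for a in(-.02,.02) for b in(-.028,.028) for h in(0,.045)])
        u=proj(cam,p[:3]+q.apply(c),s); m=np.zeros(mask.shape,np.uint8); cv2.fillConvexPoly(m,np.round(cv2.convexHull((u*16).astype(np.float32))).astype(np.int32),1,shift=4); return m
    def f(p): m=render(p); return 1-(m&mask).sum()/max(1,(m|mask).sum())
    return minimize(f,P0,method='Nelder-Mead',options=dict(initial_simplex=np.array(P0)+np.vstack([np.zeros(5),np.diag([.006,.006,.006,.08,.06])]),maxiter=500))
E
python3 - <<'E'
from h import *
np.set_printoptions(precision=4,suppress=True)
s=state();f=vision.grab_frame('wrist');cv2.imwrite('pics/w8.png',f);vision.grab_frame('scene');print(s['time'],s['tool_pos'],s['tool_rot'])
for cam in('wrist','scene'):
    for n,k in enumerate(('block_racked','block_open')):
        for d in vision.place_of(cam,k)[:3]:
            px=np.array(d['at'])*[640,400]; print(cam,k,round(d['p'],2),px,ray(cam,px,.187,s)[0])
    for d in vision.silhouettes(cam,'block_open')[:4]:
        m=d['region'].astype(np.uint8);px=np.array(d['at'])*[640,400];w=ray(cam,px,.215,s)[0];print(cam,round(d['p'],2),m.sum(),w)
        if abs(w[0]-.607)<.04:
            r=boxfit(cam,m,[.607,.133 if w[1]>.05 else -.037,.187,-.018,0],s);print('  fit',r.x,'1-iou',r.fun)
E
```

```text
23.325 [0.609 0.134 0.408] [0.0052 0.7153 0.6988 0.007 ]
wrist block_racked 0.84 [316.8  300.12] [ 0.6041 -0.0378  0.187 ]
wrist block_open 0.85 [318.272 164.68 ] [0.6106 0.1353 0.187 ]
wrist block_open 0.27 [276.48 219.32] [0.5606 0.0725 0.187 ]
wrist 0.95 2431 [0.6094 0.1358 0.215 ]
  fit [ 0.6096  0.1334  0.1765 -0.032   0.0325] 1-iou 0.053149606299212615
wrist 0.68 8375 [0.4948 0.267  0.215 ]
scene block_racked 0.56 [297.088 173.92 ] [ 0.5819 -0.0248  0.187 ]
scene block_open 0.92 [236.928 186.2  ] [0.6081 0.1378 0.187 ]
scene 0.78 484 [0.602 0.143 0.215]
  fit [ 0.6101  0.1361  0.1874 -0.2364  0.068 ] 1-iou 0.22061191626409016
```

```bash
python3 - <<'E'
from h import *
np.set_printoptions(precision=2,suppress=True)
a=cv2.imread('pics/scene0.png',0);f=vision.grab_frame('scene');b=cv2.cvtColor(f,6);cv2.imwrite('pics/scene1.png',f)
def M(y,z,t): return np.array([.607,.0475,.175])+R.from_rotvec([t,0,0]).apply([.003,y,z])
for nm,y,z in(('L top',.118,.053),('L foot',.125,.01),('R top',-.118,.053),('R foot',-.125,.01),('mid L',.04,.01),('mid R',-.04,.01),('base',-.0,-.045)):
    u=proj('scene',M(y,z,0))[0];v=proj('scene',M(y,z,.08))[0]-u
    x0,y0=np.round(u).astype(int);w=8
    t=cv2.resize(a[y0-w:y0+w,x0-w:x0+w],None,fx=4,fy=4,interpolation=cv2.INTER_CUBIC)
    S=cv2.resize(b[y0-w-6:y0+w+6,x0-w-6:x0+w+6],None,fx=4,fy=4,interpolation=cv2.INTER_CUBIC)
    r=cv2.matchTemplate(S,t,cv2.TM_CCOEFF_NORMED);_,mx,_,loc=cv2.minMaxLoc(r)
    print(nm,u,'shift if tilt .08:',v,'seen',np.array(loc)/4-6,'score',round(mx,2))
# ports in wrist image
s=dict(tool_pos=[.609,.134,.408],tool_rot=[.0052,.7153,.6988,.007])
g=cv2.imread('pics/w8.png',0)
for y in(.133,-.0375):
    for e in(-.014,.014):
        u=proj('wrist',[[.607,y+e,.232]],s)[0];x0,y0=np.round(u).astype(int)
        p=g[y0-9:y0+10,x0-9:x0+10].astype(float);m=(p<p.min()+25);yy,xx=np.nonzero(m)
        c=np.array([x0-9+xx.mean(),y0-9+yy.mean()]);print(u,'port',c,m.sum(),ray('wrist',c,.232,s)[0].round(4))
E
```

```text
L top [225.1  173.13] shift if tilt .08: [ 1.39 -4.03] seen [0.5  0.25] score 0.41
L foot [224.01 190.23] shift if tilt .08: [ 0.09 -3.88] seen [0. 0.] score 0.93
R top [304.75 152.38] shift if tilt .08: [1.24 3.11] seen [0.   0.25] score 0.24
R foot [307.16 166.95] shift if tilt .08: [0.18 3.44] seen [0.25 0.25] score 0.85
mid L [254.2  181.78] shift if tilt .08: [ 0.24 -1.25] seen [0. 0.] score 0.93
mid R [280.75 174.34] shift if tilt .08: [0.26 1.09] seen [0. 0.] score 1.0
base [268.72 197.53] shift if tilt .08: [-1.18  0.31] seen [0. 0.] score 1.0
[315.58 190.67] port [317.21 188.05] 78 [0.61 0.12 0.23]
[314.72 162.78] port [317.61 160.89] 99 [0.61 0.15 0.23]
[319.99 333.69] port [317.16 334.55] 38 [ 0.6  -0.05  0.23]
[319.35 312.93] port [317. 314.] 37 [ 0.6  -0.02  0.23]
```

Emit:
{"method": "carry_out", "body": {"offset": [[4,-3.5,0],[8,-7,0],[12,-10.5,0],[16.3,-13.7,0.5],[16.3,-13.7,1],[16.3,-13.7,1]], "angular": [[0,0,0],[0,0,0],[0,0,0],[0,0,0],[0,0,0],[0,0,0]]}}

```text
time: 24.52
tool_pos: [0.4749, 0.2986, 0.3916]
tool_rot: [0.004, 0.715, 0.699, 0.002]
contact_force: [-0.3, -0.2, 0.1]
opening: 0.0847
grip_force: 0.0
```

```bash
python3 - <<'E'
from h import *
np.set_printoptions(precision=4,suppress=True)
s=state();f=vision.grab_frame('wrist');cv2.imwrite('pics/w9.png',f);print(s['time'],s['tool_pos'],s['tool_rot'])
import json;json.dump(dict(tool_pos=list(s['tool_pos']),tool_rot=list(s['tool_rot'])),open('s9.json','w'))
vision.grab_frame('top');rays={}
for cam in('wrist','top','scene'):
    for k,z in(('timer',.12),('dial_grip',.195),('dial_pointer',.206)):
        for d in vision.place_of(cam,k)[:1]:
            px=np.array(d['at'])*[640,400];print(cam,k,round(d['p'],2),px,ray(cam,px,z,s)[0])
            a,b=ray(cam,px,.15,s)[0],ray(cam,px,.25,s)[0];rays.setdefault(k,[]).append((a,(b-a)/np.linalg.norm(b-a)))
for k,L in rays.items():
    A=sum(np.eye(3)-np.outer(d,d) for a,d in L);B=sum((np.eye(3)-np.outer(d,d))@a for a,d in L);print(k,'triangulated',np.linalg.solve(A,B))
d=vision.silhouettes('wrist','dial')[:1]
for e in d: 
    m=e['region'].astype(np.uint8);print('dial',e['p'],m.sum());c=max(cv2.findContours(m,0,1)[0],key=cv2.contourArea);print(cv2.minAreaRect(c),cv2.boundingRect(c))
    x,y,w,h=cv2.boundingRect(c)
    g=cv2.cvtColor(f,6)[y-12:y+h+12:2,x-12:x+w+12:1]
    print(x,y,w,h)
    for r in g: print(''.join(' .:-=+*#%@'[min(9,v//26)] for v in r))
E
```

```text
24.525 [0.4749 0.2986 0.3916] [0.0036 0.7154 0.6987 0.0019]
wrist timer 0.88 [319.296 158.8  ] [0.4758 0.2952 0.12  ]
wrist dial_grip 0.76 [316.608 175.48 ] [0.4725 0.2929 0.195 ]
wrist dial_pointer 0.66 [312.192 151.08 ] [0.469  0.3205 0.206 ]
top timer 0.78 [198.976 205.2  ] [0.4789 0.2991 0.12  ]
top dial_grip 0.83 [193.6 206.4] [0.4711 0.2954 0.195 ]
top dial_pointer 0.89 [182.016 204.2  ] [0.4756 0.3203 0.206 ]
scene timer 0.61 [204.288 254.6  ] [0.4652 0.3019 0.12  ]
scene dial_grip 0.66 [203.776 221.2  ] [0.4709 0.292  0.195 ]
scene dial_pointer 0.73 [190.208 216.68 ] [0.4871 0.314  0.206 ]
timer triangulated [0.4771 0.2972 0.1144]
dial_grip triangulated [0.4714 0.2935 0.1956]
dial_pointer triangulated [0.4722 0.32   0.2132]
dial 0.95 2326
((317.5882263183594, 167.85293579101562), (54.36505126953125, 53.3360595703125), 30.963762283325195) (291, 142, 54, 57)
291 142 54 57
:-==-=--::.....::::::::::::::::::. .::::::::::::::::::. .:::::................
::::---:....:::::::::::::::::::::: .:::::::::::::::::. .:::::::::.............
....::....:::..::::::::::::::::::::::::::::::::::::
[... 2329 characters left out ...]
::::::::::::::::::::::..             :=+*******++==+********+=------
........:::::::::::::::::::::::::::           .=+********++::=+*****++=-------
..........:::::::::::::::.::::::::::.....:-=+++************+=::=+++=----------
.............:::::::::::..:::::::::::=+++++++**+*+++++*+****+=-=+=------------
...............::::::::..::::::::::=++***+-:=+******++**++++++==--------------
...................:::..::::::::--=+++++++-:=+++++++**++++==------------------
..........:............::::::-=+*********+=:-++++++++==-----------------------
...........................:-===+++++++++++======-----------------------------
.........................:----------------------------------------------------
```

```bash
python3 - <<'E'
from h import *
import json
from scipy.optimize import minimize
np.set_printoptions(precision=4,suppress=True,linewidth=150)
s=json.load(open('s9.json'));f=cv2.imread('pics/w9.png');g=cv2.cvtColor(f,6).astype(np.float32)
# pointer line: bright pixels inside the dark disc
pts=[]
for y in range(144,167):
    row=g[y,279+30:279+42].astype(float); w=np.clip(row-np.median(row)-8,0,None)
    if w.sum()>10: pts.append(((w*np.arange(12)).sum()/w.sum()+309,y))
P=ray('wrist',pts,.2066,s)[:,:2]
k=[i for i,p in enumerate(pts) if p[1]>=150]; vx,vy,x0,y0=cv2.fitLine(P[k].astype(np.float32),cv2.DIST_HUBER,0,.01,.01).ravel()
if vy<0:vx,vy=-vx,-vy
h=np.arctan2(vy,vx);print('pointer heading',h,'line pt',x0,y0,'ends',P[0],P[-1])
# disc fit
m=((g<45)*255).astype(np.uint8);m=cv2.morphologyEx(m,cv2.MORPH_OPEN,np.ones((9,9)))
n,l,st,ce=cv2.connectedComponentsWithStats(m);i=l[185,318];mask=(l==i).astype(np.uint8);print('blob',st[i])
th=np.linspace(0,2*np.pi,60)
def disc(p,z=.181):
    C=np.c_[p[0]+.029*np.cos(th),p[1]+.029*np.sin(th),np.full(60,z)];u=proj('wrist',C,s);M=np.zeros(mask.shape,np.uint8);cv2.fillPoly(M,[np.round(u*16).astype(np.int32)],1,shift=4);return M
low=np.zeros_like(mask);low[165:]=1
fun=lambda p:1-(disc(p)&mask).sum()/(disc(p)|mask).sum()
r=minimize(fun,[.4725,.295],method='Nelder-Mead',options=dict(initial_simplex=[[.4725,.295],[.478,.295],[.4725,.301]]));print('disc',r.x,r.fun)
c=r.x
# signed distance of axis from pointer line
print('axis off line mm',1e3*((c[0]-x0)*vy-(c[1]-y0)*vx))
# polar profile on the timer top
prof=[]
A=np.radians(np.arange(0,360,3))
for rr in np.arange(.031,.05,.001):
    u=proj('wrist',np.c_[c[0]+rr*np.cos(h-A),c[1]+rr*np.sin(h-A),np.full(len(A),.1755)],s).astype(np.float32)
    prof.append(cv2.remap(g,u[None,:,0],u[None,:,1],cv2.INTER_LINEAR)[0])
prof=np.array(prof);d=cv2.GaussianBlur(prof,(1,1),0)
loc=cv2.blur(np.c_[prof,prof,prof],(15,1))[:,120:240]
rel=prof/loc
print('cw from pointer, deg, across; rows r=31..49mm')
for q,row in zip(np.arange(31,50),rel): print(q,''.join('#' if v<.6 else '+' if v<.8 else '.' for v in row))
print('   '+''.join('|' if a%30==0 else ' ' for a in range(0,360,3)))
E
```

```text
pointer heading 1.6525326 line pt 0.47201526 0.31210107 ends [0.4713 0.3274] [0.4725 0.3056]
blob [ 291  143   53   55 2137]
disc [0.4734 0.2962] 0.09391080617495717
axis off line mm 0.11527671437810841
cw from pointer, deg, across; rows r=31..49mm
31 ...................................+++++.................########.......................................................
32 ..................................+++++..................########.......................................................
33 ...................................++++..................+#######............................................+++........
34 ...................................++.......................+###+............................................##+........
35 ...................................++..++.....................+++............................................##+........
36 ..................................++....#.......................+++..........................................##+........
37 ..............................+...+++...#.......................+++...+.................................
[... 919 characters left out ...]
+++++....+.........#.........#......+++#+........+............................+#.........
46 ..........+...................+.++++..............+.........+.......++#+......................................+.........
47 ..............................++++..................................++++................................................
48 .............................+++++..................................++++................................................
49 ..............................++++..................................++++................................................
   |         |         |         |         |         |         |         |         |         |         |         |
```

```bash
python3 - <<'E'
from h import *
np.set_printoptions(precision=3,suppress=True)
print(state()['qpos']);c=[.4733,.296]
plan((c+[.26],yawrot(.082)),(c+[.191],yawrot(.082)))
E
```

```text
[-0.398  0.374 -0.317  1.4    0.122  1.38  -0.741]
t 25.12 now [0.475 0.299 0.392] heading -0.023 open 0.0848
off [-0.33 -0.24 13.22] ang [ 0.008  0.001 -0.105] rows>= 2.1
off [-0.33 -0.3  20.12] ang [ 0.008  0.001 -0.105] rows>= 3.2
```

Emit:
{"method": "carry_out", "body": {"offset": [[-0.3,-0.25,4],[-0.3,-0.25,9],[-0.3,-0.25,13],[-0.3,-0.3,16],[-0.3,-0.3,18],[-0.3,-0.3,18]], "angular": [[0,0,-0.1],[0,0,-0.105],[0,0,-0.105],[0,0,-0.105],[0.008,0,-0.105],[0.008,0,-0.105]], "claw": 5}}

```text
time: 25.88
tool_pos: [0.4724, 0.2956, 0.2107]
tool_rot: [-0.0, 0.678, 0.735, -0.002]
contact_force: [0.6, 0.9, 1.0]
opening: 0.05
grip_force: 0.0
```

```bash
python3 - <<'E'
from h import *
np.set_printoptions(precision=3,suppress=True)
s=state();f=vision.grab_frame('wrist');cv2.imwrite('pics/w10.png',f);print(s['tool_pos'],s['tool_rot'],s['opening'])
for k,z in(('dial_grip',.197),('dial_pointer',.208)):
    for d in vision.place_of('wrist',k)[:1]:
        px=np.array(d['at'])*[640,400];print(k,round(d['p'],2),px,ray('wrist',px,z,s)[0])
g=cv2.cvtColor(f,6)[130:330:4,200:440:2]
for r in g: print(''.join(' .:-=+*#%@'[min(9,v//16)] for v in r))
plan(([.4733,.296,.191],yawrot(.082)))
E
```

```text
[0.472 0.296 0.211] [-0.     0.678  0.735 -0.002] 0.04999623166922894
dial_grip 0.92 [320.32 249.12] [0.472 0.297 0.197]
dial_pointer 0.85 [320.512 212.32 ] [0.47  0.321 0.208]
@@@@@@@@@@@@@@@@@@@@@@@+*###%@@@*################*=---------------------------:-:------=++++++++++++@@@@@@@@@@@@@@@@@@@@
@@@@@@@@@@@@@@@@@@@@@@***#####%#%##############*----------------------------------:---:--------=++++++++==+@@@@@@@@@@@@@
@@@@@@@@@@@@@@@@@@@@@@+*#####################*--------------------------------------------:::-:--:-:---=+++++++@@@@@@@@@
@@@@@@@@@@@@@@@@@@@@@@+*###################*---------------------------------------:-------------------::-----=+@@@@@@@@
@@@@@@@@@@@@@@@@@@@@@++*#################*-------------------------------------------------------------------::--*@@@@@@
@@@@@@@@@@@@@@@@@@@@@+**###############*---------------------------------------------------------------------===----=%@@
@@@@@@@@@@@@@@@@@@@@%**##############*==-------------=++++++=++++++++==---------------------------------------=*+*+++===
@@@@@@@@@@@@@@@@@@@@+**##############*-------=++++++++++++++: =++=++++++++++
[... 4546 characters left out ...]
    . .%@@@@@@@%+=-----------****#*##*###*#***#######***#*###**#** .   ....  .. ... ... ... . ..
  .. ...  . .. ...  .  .....  -@@@@@@@@@@@@@@@@@%********#**#######***#**##**#####****#*##-     .. .. . ...   ...... .  
.   ..        ..... ... ..   .%@@@@@@@@@@@@@@@@@@@@@@@@@@@#*****#**#***#*****#**#####****#*..    ... . . .. ....... .. .
 . . .  .     ... . . .   .  -@@@@@@@@@@@@@@@@@@@@@@@@@@@@@@@@@@@@@%**************#**%@@@%*-.. .. . ....  ... . ...  ...
. .. ...... .. ........ ..  .%@@@@@@@@@@@@@@@@@@@@@@@@@@@@@@@@@@@@@@@@@@@@@@@#******#@@@@@%+. ..  . .... .  ...    . . .
t 26.02 now [0.474 0.297 0.213] heading 0.082 open 0.0503
off [-0.09 -0.04  2.23] ang [ 0.002 -0.    -0.   ] rows>= 0.4
```

Emit:
{"method": "carry_out", "body": {"offset": [[0,0,1],[0,0,1.8],[0,0,2.1],[0,0,2.1]], "angular": [[0,0,0],[0,0,0],[0,0,0],[0,0,0]]}}

```text
time: 26.52
tool_pos: [0.4729, 0.2962, 0.1908]
tool_rot: [0.0, 0.678, 0.735, -0.001]
contact_force: [-0.3, 0.1, 0.5]
opening: 0.0499
grip_force: 0.0
```

Emit:
{"method": "carry_out", "body": {"offset": [[0,0,0],[0,0,0],[0,0,0],[0,0,0]], "angular": [[0,0,0],[0,0,0],[0,0,0],[0,0,0]], "claw": 0.8, "newtons": 50}}

```text
time: 27.02
tool_pos: [0.4735, 0.2964, 0.1916]
tool_rot: [0.001, 0.678, 0.735, 0.0]
contact_force: [0.1, -0.5, 1.8]
opening: 0.0128
grip_force: 52.6
```

Emit:
{"method": "carry_out", "body": {"offset": [[0,0,0],[0,0,0],[0,0,0],[0,0,0],[0,0,0],[0,0,0],[0,0,0],[0,0,0]], "angular": [[0,0,0.15],[0,0,0.3],[0,0,0.45],[0,0,0.6],[0,0,0.75],[0,0,0.9],[0,0,1.05],[0,0,1.05]]}}

```text
time: 28.02
tool_pos: [0.4738, 0.2963, 0.1916]
tool_rot: [0.001, 0.955, 0.297, 0.001]
contact_force: [1.9, -0.1, 2.6]
opening: 0.0128
grip_force: 52.6
```

Emit:
{"method": "carry_out", "body": {"offset": [[0,0,0],[0,0,0],[0,0,0],[0,0,0],[0,0,0]], "angular": [[0,0,0.15],[0,0,0.3],[0,0,0.45],[0,0,0.52],[0,0,0.52]]}}

```text
time: 28.65
tool_pos: [0.4739, 0.2961, 0.1916]
tool_rot: [0.0, 0.999, 0.042, 0.001]
contact_force: [2.4, -0.2, 3.9]
opening: 0.0126
grip_force: 52.8
```

Emit:
{"method": "carry_out", "body": {"offset": [[0,0,0],[0,0,0],[0,0,-3],[0,0,-5],[0,0,-5],[0,0,-5],[0,0,-5],[0,0,-5]], "angular": [[0,0,0],[0,0,0],[0,0,0],[0,0,-0.18],[0,0,-0.36],[0,0,-0.54],[0,0,-0.72],[0,0,-0.9]], "claw": 5}}

```text
time: 29.65
tool_pos: [0.4723, 0.2964, 0.2408]
tool_rot: [0.0, 0.88, 0.475, -0.001]
contact_force: [0.4, 0.6, -0.3]
opening: 0.05
grip_force: 0.0
```

Emit:
{"method": "carry_out", "body": {"offset": [[0,0,0],[0,0,0],[0,0,0],[0,0,0],[0,0,0],[0,0,0],[0,0,0],[0,0,0]], "angular": [[0,0,-0.18],[0,0,-0.36],[0,0,-0.54],[0,0,-0.72],[0,0,-0.9],[0,0,-1.08],[0,0,-1.26],[0,0,-1.44]]}}

```text
time: 30.65
tool_pos: [0.4724, 0.2963, 0.2408]
tool_rot: [-0.0, 0.348, 0.937, -0.001]
contact_force: [-0.4, -0.2, -0.7]
opening: 0.0495
grip_force: 0.0
```

Emit:
{"method": "carry_out", "body": {"offset": [[0,0,0],[0,0,0],[0,0,0],[0,0,0],[0,0,0],[0,0,0]], "angular": [[0,0,-0.18],[0,0,-0.36],[0,0,-0.54],[0,0,-0.72],[0,0,-0.8],[0,0,-0.8]]}}

```text
time: 31.4
tool_pos: [0.4726, 0.2961, 0.2408]
tool_rot: [-0.001, -0.04, 0.999, -0.001]
contact_force: [1.4, -0.8, -0.3]
opening: 0.0499
grip_force: 0.0
```

```bash
python3 - <<'E'
from h import *
np.set_printoptions(precision=3,suppress=True)
s=state();f=vision.grab_frame('wrist');cv2.imwrite('pics/w11.png',f);print(s['qpos'])
for k,z in(('dial_grip',.197),('dial_pointer',.208)):
    for d in vision.place_of('wrist',k)[:1]:
        px=np.array(d['at'])*[640,400];print(k,round(d['p'],2),px,ray('wrist',px,z,s)[0])
plan(([.4735,.296,.191],yawrot(1.653)))
E
```

```text
[-0.16   0.541 -0.695  1.668  0.384  1.075  0.681]
dial_grip 0.89 [318.784 231.4  ] [0.475 0.296 0.197]
dial_pointer 0.75 [319.616 277.12 ] [0.5   0.299 0.208]
t 31.55 now [0.473 0.296 0.241] heading 1.651 open 0.0501
off [-0.07 -0.03  5.  ] ang [-0.001 -0.    -0.002] rows>= 0.8
```

Emit:
{"method": "carry_out", "body": {"offset": [[0,0,2.5],[0,0,4.3],[0,0,5],[0,0,5]], "angular": [[0,0,0],[0,0,0],[0,0,0],[0,0,0]]}}

```text
time: 32.05
tool_pos: [0.4729, 0.2964, 0.1911]
tool_rot: [-0.0, -0.04, 0.999, -0.001]
contact_force: [0.1, 0.0, 0.4]
opening: 0.0503
grip_force: 0.0
```

Emit:
{"method": "carry_out", "body": {"offset": [[0,0,0],[0,0,0],[0,0,0],[0,0,0]], "angular": [[0,0,0],[0,0,0],[0,0,0],[0,0,0]], "claw": 0.8}}

```text
time: 32.55
tool_pos: [0.4734, 0.2961, 0.1921]
tool_rot: [0.001, -0.04, 0.999, -0.001]
contact_force: [-0.9, -2.2, 6.4]
opening: 0.0122
grip_force: 51.7
```

Emit:
{"method": "carry_out", "body": {"offset": [[0,0,0],[0,0,0],[0,0,0],[0,0,0],[0,0,0],[0,0,0],[0,0,0],[0,0,0]], "angular": [[0,0,0.15],[0,0,0.3],[0,0,0.45],[0,0,0.6],[0,0,0.75],[0,0,0.9],[0,0,1.05],[0,0,1.05]]}}

```text
time: 33.55
tool_pos: [0.4735, 0.2962, 0.1921]
tool_rot: [0.001, 0.465, 0.885, -0.0]
contact_force: [-0.5, -1.8, 5.5]
opening: 0.0128
grip_force: 51.7
```

Emit:
{"method": "carry_out", "body": {"offset": [[0,0,0],[0,0,0],[0,0,0],[0,0,0],[0,0,0],[0,0,0]], "angular": [[0,0,0.12],[0,0,0.24],[0,0,0.36],[0,0,0.46],[0,0,0.52],[0,0,0.52]]}}

```text
time: 34.3
tool_pos: [0.4736, 0.2963, 0.1921]
tool_rot: [0.001, 0.677, 0.736, 0.0]
contact_force: [-0.7, -2.4, 5.7]
opening: 0.0129
grip_force: 51.7
```

Emit:
{"method": "carry_out", "body": {"offset": [[0,0,0],[0,0,0],[0,0,-3],[0,0,-7],[0,0,-12],[0,0,-18],[0,0,-20],[0,0,-20]], "angular": [[0,0,0],[0,0,0],[0,0,0],[0,0,0],[0,0,0],[0,0,0],[0,0,0],[0,0,0]], "claw": 5}}

```text
time: 35.3
tool_pos: [0.4734, 0.2972, 0.3925]
tool_rot: [0.001, 0.677, 0.736, 0.002]
contact_force: [0.8, 0.0, -0.4]
opening: 0.05
grip_force: 0.0
```

```bash
python3 - <<'E'
from h import *
np.set_printoptions(precision=3,suppress=True)
s=state();f=vision.grab_frame('wrist');cv2.imwrite('pics/w12.png',f);b=vision.grab_frame('scene');b=cv2.cvtColor(b,6);print(s['tool_pos'],s['time'],s['contact_force'])
c=np.array([.4735,.2962])
for d in vision.place_of('wrist','dial_pointer')[:1]:
    px=np.array(d['at'])*[640,400];w=ray('wrist',px,.208,s)[0];print(round(d['p'],2),px,w,'heading',np.arctan2(w[1]-c[1],w[0]-c[0]),'want',1.6525-np.pi)
# white line on bar, profile over heading at radius 10..22
g=cv2.cvtColor(f,6).astype(np.float32);A=np.radians(np.arange(0,360,5))
u=[proj('wrist',np.c_[c[0]+r*np.cos(A),c[1]+r*np.sin(A),np.full(len(A),.208)],s) for r in(.012,.015,.018,.021)]
v=np.mean([[g[int(round(y)),int(round(x))] for x,y in q] for q in u],0);k=np.argsort(v)[-3:];print('bright headings',np.degrees(A[k]),v[k],'median',np.median(v))
a=cv2.imread('pics/scene0.png',0)
for nm,y in(('L foot',.125),('R foot',-.125)):
    x0,y0=np.round(proj('scene',[[.61,.0475+y,.185]])[0]).astype(int);w=8
    t,S=[cv2.resize(i,None,fx=4,fy=4,interpolation=cv2.INTER_CUBIC) for i in(a[y0-w:y0+w,x0-w:x0+w],b[y0-w-6:y0+w+6,x0-w-6:x0+w+6])]
    _,mx,_,loc=cv2.minMaxLoc(cv2.matchTemplate(S,t,cv2.TM_CCOEFF_NORMED));print(nm,np.array(loc)/4-6,round(mx,2))
E
```

```text
[0.473 0.297 0.392] 35.3 [ 0.773  0.008 -0.441]
0.96 [317.12 199.92] [0.473 0.269 0.208] heading -1.5876686760157275 want -1.489092653589793
bright headings [270. 280. 275.] [54.75 58.75 81.25] median 10.0
L foot [0. 0.] 0.98
R foot [0.25 0.25] 0.85
```

```bash
python3 -c "
from h import *
print(bot.finish_job())"
```

```text
the job is handed in; nothing more can be done
None
```

The job is handed in at about 35 of the 72 seconds. By my last measurements both tall blocks sit in the nests with the tray level, the dial is at the seventh click, and the short block and loose items were not touched, but the hand-in returned no verdict.

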